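Set the microscope light by counted clicks and lock it

TASK

On the white light console, turn the black dial clockwise, click by click, until its white pointer stands at the green mark (the fifth click from the red off mark), without running past it. Then turn the red lock knob clockwise until the sprung yellow latch drops into the notch of its cam, and let go. Leave the jar, the glass dish and the blue case that lie around the console where they are.

Things in the scene. Friction and masses are not known exactly. Their poses are not given: they have to be found in the camera images.
- console: white light console fixed on the table, 220 x 275 x 45 mm; origin at table level under the latch pivot (housing centre 25, 12.5 mm from it), x away from the robot, z up. Dial axis at (50, 75) mm, lock knob axis at (-35, -70) mm. Marks of stops 0 to 8 lie clockwise round the dial, 22.5 degrees apart: stop 0 red at +157.5 degrees from x, stop 5 green at +45, others thin, black.
- dial_grip (a point): centre of the bar grip of the black click dial, on its vertical axis, 85 mm above the table. Bar 76 mm long, 20 wide, 36 high (67 to 103 mm above the table), on a 72 mm round disc over an 82 mm brass pin wheel. The point's x axis runs along the bar towards the white pointer, z up; it turns with the dial.
- dial (a joint): angle of the dial, rad: 0 at the red off mark, growing clockwise as seen from above, one click = 0.3927 rad (22.5 degrees), green mark = 1.963 rad, end stop at 3.26. A sprung roller pulls it into the nearest click; up to about 0.12 N m is needed to pass a click.
- lock_grip (a point): centre of the bar grip of the red lock knob, on its vertical axis, 85 mm above the table. Bar 70 mm long, 20 wide, 36 high (67 to 103 mm above the table), over a steel cam of 58 mm diameter. The point's x axis runs along the bar towards its white stripe, which lies over the cam's notch, z up; it turns with the knob.
- lock_cam (a joint): angle of the lock knob, rad: 0 as far open as it goes, growing clockwise as seen from above; at about 1.60 rad the notch (and the white stripe) faces the latch roller, straight along the console's +x. A taller cam lobe behind the notch stops it from turning past. It turns freely (about 0.02 N m) and stays where it is left.
- latch (a joint): angle of the yellow latch rocker, rad: about 0 while its brass roller rides on the round rim of the cam, about 0.09 when the roller has dropped 6 mm into the notch. Its other end then enters between the pins of the dial; it can do so only while the dial stands at a click.
- latch_roller (a point): top of the brass roller (12 mm diameter) at the end of the latch, 58 mm above the table, at (0, -70) mm of the console while the latch is up; it moves towards the lock knob by 6 mm when it drops into the notch.
- jar: loose clear specimen jar with white lid, 64 mm diameter, 85 mm high, to the right of the console; origin under its centre; leave alone
- dish: loose closed glass dish, 92 mm diameter, 16 mm high, to the left of the console; origin under its centre; leave alone
- pen_case: loose blue case, 30 x 150 x 18 mm, lying beyond the console; origin under its centre; leave alone
- microscope: fixed white stereo microscope, base 300 x 240 mm, 450 mm high, on the right side of the table; origin under the centre of its base

How it is judged:
On the way, in this order (a step that is already met when the one before it is completed fails the run):
1. the dial stands at the green mark (within 7 degrees) while the latch is still up (value of joint dial between 1.84 and 2.09 rad and value of joint latch below 0.03 rad), for 0.3 s.
2. the latch has dropped into the notch of the lock cam (value of joint latch above 0.065 rad and value of joint lock_cam above 1.4 rad), for 0.2 s.
At the end, for the whole second after the job is handed in: the dial rests at the green mark, the fifth click (within 7 degrees), and the latch rests in the notch of the lock cam (latch angle over 0.065 rad, lock knob over 1.4 rad), both knobs still (all of step 2 and value of joint dial between 1.84 and 2.09 rad and velocity of joint dial between -0.1 and 0.1 rad/s and velocity of joint lock_cam between -0.1 and 0.1 rad/s); the robot touches nothing.
It fails at once if the dial ran past the green mark by more than two thirds of a click (value of joint dial above 2.23 rad).
It fails at once if the jar, the dish or the blue case was pushed more than 40 mm, or the jar tipped over (distance of any of jar, dish, pen_case from where it was at the start of the episode above 0.04 m or angle between jar's own z axis and vertical above 0.6 rad).
It also fails if it takes over 48 s, if anything falls off the work surface, if the arm or the gripper's body presses on something with over 40 N, if the wrist force passes 120 N, or if a joint passes its speed limit or range.

ROBOT

A 6-joint arm with a two-finger parallel gripper is mounted at the origin on the work surface. World frame = base frame: x ahead of the robot, y to its left, z up, the work surface at z = 0. Lengths are in m, angles in rad, forces in N, time in s.
With the tool pointing down it reaches from about 0.35 to 0.975 m from the base axis. Payload 17.4 kg.
Tool frame: the origin (TCP) lies on the centre line of the jaws, within the pads' length; the fingertips stand 22 mm ahead of it and the grasp point (between the pads) lies 3 mm ahead of it; x points along the fingers, z is the direction in which the jaws open and shut, and the axes are right-handed (so a half turn about x gives the same grasp; the last joint's range is limited). The gripper opens to 85 mm and grips with 20 to 120 N. Pads are 22 mm wide; open, the fingers measure 114 mm over their backs; the gripper's body (76 mm by 85 mm) begins 54 mm behind the grasp point. The pads swing forward as they close: fully open they stand 13 mm farther back than shut.
Start: joints at [-1.225, 0.116, 1.442, -0, 1.584, -0.038], TCP at [0.253, -0.626, 0.253] pointing down, gripper open.
Joint ranges: [-2.83, 2.83], [-0.83, 2.19], [0.07, 2.5], [-1.14, 4.28], [0.01, 3], [-2.97, 2.97]. Speed limits (rad/s): [1.89, 1.89, 2.22, 3.14, 3.14, 3.14].

INTERFACE

Orientations are given as a rotation vector (axis times angle).
In Python, from workcell import * gives the robot as it stands.
- The arm moves only by the tool step_arm, never from a script. Its argument "rows" is a list of rows, each a list of 7 numbers: the shift along the tool's x, y, z in cm, then the turn, a rotation vector about the tool's x, y, z in degrees, then the finger opening in cm, from 0 to 8.54. In form: [[tx, ty, tz, wx, wy, wz, gripper], ...]. A call has 1 to 20 rows; each row shifts and turns the commanded pose from where the row before left it, along the tool's axes as they then stand; what a row does not reach is not made up. A row lasts 1/12 s, in which the tool goes at most 41.7 mm and 7.16 degrees, less where a joint would pass 70% of its speed; a pose out of reach is approached as far as the arm can. A call is refused whole if a number of a shift passes 4.17 or a number of a turn 7.16, either way. A call with a gripper value outside its range is refused whole. The fingers move at their own pace and stop on an object; "squeeze" is the grip in N (left out, the last holds). Time passes only in rows, so rows that do not move let the fingers close. It gives the time, the measured TCP pose, the force and the opening at its end, in the units of the state.
- state(): the state, without advancing time (a new reading comes with each control period).
- camera(name): name is "scene" or "top"; returns a dict with "color" (420x560x3 uint8, red, green, blue), "camera_matrix" (3x3 intrinsics, pixels), "xyz" and "rotation" of the camera in the world. Camera axes: x right, y up, looking along -z (the intrinsics and any distortion apply to the point x, -y, -z); pixel columns grow to the right and rows downward; lengths in m; the calibration is good to about 2 mm. A picture is of the moment at which its call begins. There is no depth.
- close_job(): hands the job in, once; it reports no verdict.
Trained networks look in a picture, given as the dict that the camera call returned (one of the last four; its "shot" number tells which), for a name from the list of things; names that differ only in an ending like _2 or _b are one class to them, and where a whole thing is asked for, a point or a joint stands for the part that bears it (a point fixed in the world has none). Each returns a list of dicts, best first, with "confidence" (0 to 1); they miss things now and then, are a little off and sometimes report something else, mostly with a low value. They report only what shows in the picture. A call takes as long as a camera call.
- find_in(label, picture): "position" ([column, row] in pixels, amid what is visible of it).
- cut_out(label, picture): "pixels" (420x560 bool, what is visible of it) and "position" ([column, row] in pixels, amid what is visible of it).
- spot_point(label, picture): "position" ([column, row] in pixels: a listed point, or the origin of a listed thing).
The state is a dict: "time_s": time; "q": joint angles; "qd": joint speeds; "tau": joint torques, N m; "eef_pos": TCP position; "orientation": TCP orientation; "ft_force": force on the tool from outside, world axes, zero at the start; "wrist_torque": the same for the moment, N m; "width": finger opening in m.
Only numpy, scipy, OpenCV 4.12 (cv2) and the standard library are available. Lean on these libraries where they do the work, as an engineer would, in place of code of your own. Each camera call takes 0.05 s, during which the arm holds its last target. There are 200 camera calls.

## Working session

There is one attempt and no reset: what is moved stays moved. The work goes in short steps, Python scripts to look and compute and a tool call to move; the robot and the scene stay as the last step left them, time stands still between calls to the robot, and variables do not carry over. Pictures are saved under pics/ and viewed, about 8 in all and at most 12, crops included, and the job is handed in when it is done.

Besides the shell and the picture viewer there is one more tool, called as a command line: name --pt "numbers of a row" for each row, then --argument value for the rest. step_arm: Moves the arm, as the interface text tells. Its arguments: {"type":"object","properties":{"rows":{"type":"array"},"squeeze":{"type":"number"}},"required":["rows"]}

```bash
ls; mkdir -p pics; python3 - <<'E'
from workcell import *
import cv2
s=state(); print(s)
for n in("scene","top"):
    p=camera(n); cv2.imwrite(f"pics/{n}0.png",p["color"][:,:,::-1]); print(n,p["camera_matrix"],p["xyz"],p["rotation"],[k for k in p])
    for l in("console","dial_grip","lock_grip","latch_roller","jar","dish","pen_case"):
        print(l,[(d["position"],d["confidence"]) for d in spot_point(l,p)[:2]])
E
```

```text
pics
{'time_s': 0.0, 'q': array([-1.22480102e+00,  1.16489740e-01,  1.44229614e+00, -3.52952292e-05,
        1.58403375e+00, -3.78171826e-02]), 'qd': array([ 3.31426924e-06, -4.41308871e-05, -1.94174776e-03,  2.07945749e-03,
        2.00269287e-03,  1.50860643e-03]), 'tau': array([-1.95637126e-04, -7.31987786e+01, -6.32489777e+01, -1.16827346e-04,
        6.44008513e-03,  3.26114355e-05]), 'eef_pos': array([ 0.25266887, -0.62572693,  0.25254047]), 'orientation': array([ 0.92270576,  1.36771453, -0.9215587 ]), 'ft_force': array([-1.11648825,  0.51332459,  0.1063786 ]), 'wrist_torque': array([ 0.01847266, -0.02994035,  0.04375208]), 'width': 0.08578642791638263}
scene [[388.4730619    0.         279.91825982]
 [  0.         388.4730619  208.55041357]
 [  0.           0.           1.        ]] [1.19195425 0.38266457 0.90462293] [0.38651554 0.86829943 2.15452986] ['color', 'camera_matrix', 'xyz', 'rotation', 'shot']
console [([295.0, 230.1], 0.84)]
dial_grip [([311.4, 234.4], 0.56)]
lock_grip [([280.7, 192.0], 0.98), ([238.1, 203.6], 0.4)]
latch_roller [([275.1, 210.7], 0.67), ([239.8, 202.5], 0.37)]
jar [([238.1, 202.6], 0.62)]
dish [([364.1, 268.3], 0.79)]
pen_case [([280.3, 281.0], 0.59)]
top [[435.7428504    0.         277.88799576]
 [  0.         435.7428504  205.24625132]
 [  0.           0.           1.        ]] [ 0.47392103 -0.12301698  1.48150903] [ 0.06509728 -0.06723935 -1.58318827] ['color', 'camera_matrix', 'xyz', 'rotation', 'shot']
console [([268.0, 211.4], 0.67)]
dial_grip [([240.7, 198.5], 0.89)]
lock_grip [([291.6, 212.9], 0.7)]
latch_roller [([291.7, 200.8], 0.72), ([329.8, 197.5], 0.48)]
jar [([329.5, 200.9], 0.86)]
dish [([201.7, 221.7], 0.9)]
pen_case [([246.9, 161.9], 0.95)]
```

```bash
cat > h.py <<'E'
from workcell import *
import numpy as np, cv2
from scipy.spatial.transform import Rotation as R
def ray(p,uv):
    d=np.linalg.inv(p["camera_matrix"])@[uv[0],uv[1],1]; d=d*[1,-1,-1]
    return R.from_rotvec(p["rotation"]).as_matrix()@d
def at(p,uv,z):
    d=ray(p,uv); return p["xyz"]+d*(z-p["xyz"][2])/d[2]
def proj(p,X):
    c=R.from_rotvec(p["rotation"]).as_matrix().T@(np.asarray(X)-p["xyz"]); c=c*[1,-1,-1]
    u=p["camera_matrix"]@c; return u[:2]/u[2]
E
python3 - <<'E'
from h import *
a=camera("scene");b=camera("top")
for l,z in(("console",0),("dial_grip",.085),("lock_grip",.085),("latch_roller",.058),("jar",0),("dish",0),("pen_case",0)):
    for p in(a,b):
        print(l,[at(p,d["position"],z).round(4) for d in spot_point(l,p)[:1]])
A=cv2.resize(a["color"][130:310,190:410],(800,654))[:600]
B=b["color"][140:250,180:350]; B=cv2.resize(B,(800,518),interpolation=cv2.INTER_CUBIC)
cv2.imwrite("pics/a.png",A[:,:,::-1]);cv2.imwrite("pics/b.png",B[:,:,::-1])
E
```

```text
console [array([ 0.5841, -0.0957,  0.    ])]
console [array([ 0.6097, -0.1694,  0.    ])]
dial_grip [array([ 0.6204, -0.0119,  0.085 ])]
dial_grip [array([ 0.6153, -0.0098,  0.085 ])]
lock_grip [array([ 0.5682, -0.1904,  0.085 ])]
lock_grip [array([ 0.5682, -0.1772,  0.085 ])]
latch_roller [array([ 0.5912, -0.1667,  0.058 ])]
latch_roller [array([ 0.6058, -0.1575,  0.058 ])]
jar [array([ 0.6142, -0.3063,  0.    ])]
jar [array([ 0.6213, -0.3012,  0.    ])]
dish [array([0.5543, 0.1354, 0.    ])]
dish [array([0.546 , 0.1475, 0.    ])]
pen_case [array([ 0.7567, -0.0124,  0.    ])]
pen_case [array([ 0.7457, -0.0202,  0.    ])]
```

View pics/a.png

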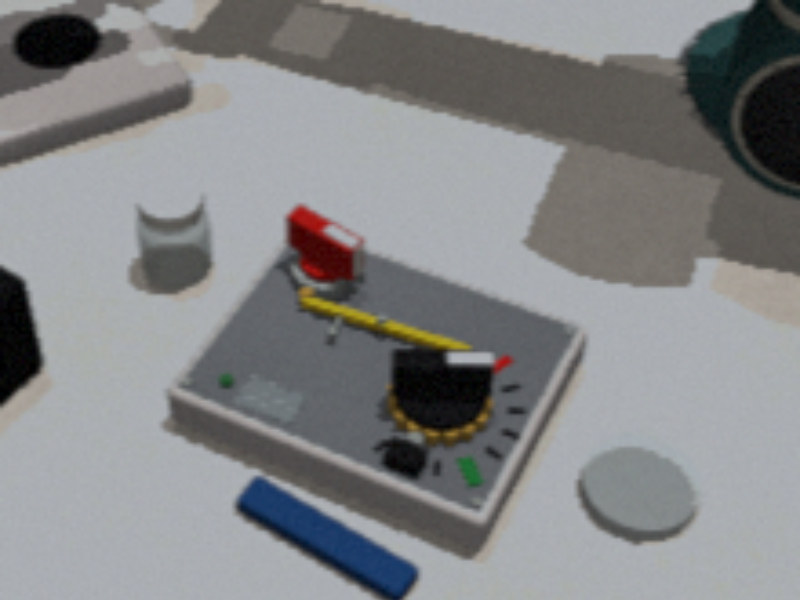

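View pics/b.png

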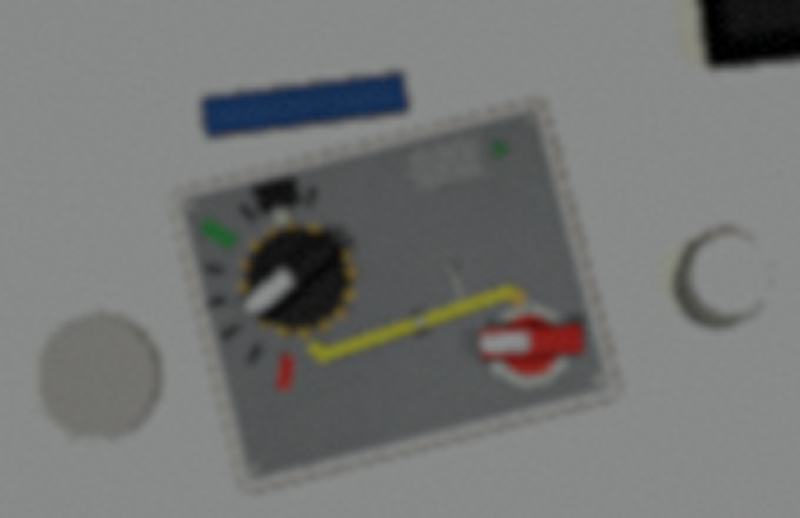

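The top view shows the dial at crop (300,280) with its pointer near the second mark, the green mark at (218,233), the red bar at (530,340) with its stripe towards +y, and the latch up. Next I fit the console pose from the housing corners in both pictures.

```bash
cat >> h.py <<'E'
def con(c,X):  # console xy yaw
    X=np.asarray(X,float); r=R.from_euler('z',c[2]).as_matrix(); return r@X+[c[0],c[1],0]
E
python3 - <<'E'
from h import *
from scipy.optimize import least_squares
a=camera("scene");b=camera("top")
C=[(b,[.135,.150,.045],(178,188)),(b,[.135,-.125,.045],(545,98)),(b,[-.085,-.125,.045],(620,395)),(b,[-.085,.15,.045],(245,490))]
C=[(p,X,(180+u/4.706,140+v/4.706)) for p,X,(u,v) in C]
C+=[(a,X,(190+u/3.636,130+v/3.636)) for X,(u,v) in [([.135,.150,.045],(484,518)),([.135,-.125,.045],(170,392)),([-.085,.15,.045],(585,328))]]
for l,X in(("dial_grip",[.05,.075,.085]),("lock_grip",[-.035,-.07,.085]),("latch_roller",[0,-.07,.058])):
    for p in(a,b): C.append((p,X,spot_point(l,p)[0]["position"]))
f=lambda c:np.concatenate([proj(p,con(c,X))-uv for p,X,uv in C])
r=least_squares(f,[.6,-.1,.24],loss="soft_l1"); c=r.x
print(c,np.degrees(c[2])); print(f(c).reshape(-1,2).round(1))
np.save("c.npy",c)
D=con(c,[.05,.075,.085]);L=con(c,[-.035,-.07,.085]); print("dial",D,"lock",L)
# overlay
for p,n,(x0,y0,w,h) in((b,"top",(180,140,170,115)),(a,"scene",(190,130,220,165))):
    k=800/w; im=cv2.resize(p["color"][y0:y0+h,x0:x0+w],None,fx=k,fy=k,interpolation=cv2.INTER_CUBIC)
    P=lambda X:tuple(int(t) for t in (proj(p,con(c,X))-[x0,y0]+.5)*k)
    q=[(.135,.15),(.135,-.125),(-.085,-.125),(-.085,.15)]
    for i in range(4): cv2.line(im,P([*q[i],.045]),P([*q[(i+1)%4],.045]),(255,0,255),1)
    for t,cc,le in((112.5,(.05,.075),.038),(90,(.05,.075),.038),(79,(-.035,-.07),.035)):
        t=np.radians(t); v=np.array([np.cos(t),np.sin(t)])*le
        cv2.line(im,P([cc[0]-v[0],cc[1]-v[1],.103]),P([cc[0]+v[0],cc[1]+v[1],.103]),(0,255,255),1)
    cv2.circle(im,P([.0,-.07,.058]),4,(255,0,255),1)
    cv2.imwrite(f"pics/o_{n}.png",im[:600,:,::-1])
# bar angle from masks (bar top)
for l,z in(("lock_grip",.085),("dial_grip",.085)):
    m=cut_out(l,b)[0]["pixels"]; print(l,m.sum())
s=state(); M=R.from_rotvec(s["orientation"]).as_matrix(); print(M.round(3))
E
```

```text
[ 0.58388338 -0.09764145  0.23150584] 13.2643076406587
[[-2.   0.4]
 [ 0.2 -0.3]
 [ 0.7  0.6]
 [-0.7  0.7]
 [-0.1  1.5]
 [-1.8 -1.4]
 [ 1.9 -0.9]
 [-1.  -4. ]
 [-0.5 -0.3]
 [-0.5  1.4]
 [ 1.8 -0.7]
 [34.3  4.1]
 [ 0.2  0.1]]
dial [ 0.61534122 -0.01317013  0.085     ] lock [ 0.56587815 -0.17380451  0.085     ]
lock_grip 295
dial_grip 469
[[-0.     0.927  0.374]
 [ 0.     0.374 -0.927]
 [-1.     0.    -0.   ]]
```

View pics/o_top.png

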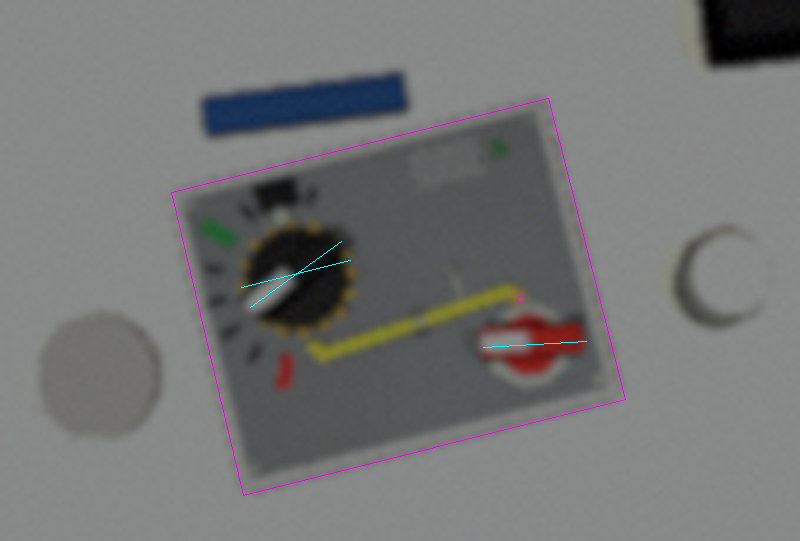

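View pics/o_scene.png

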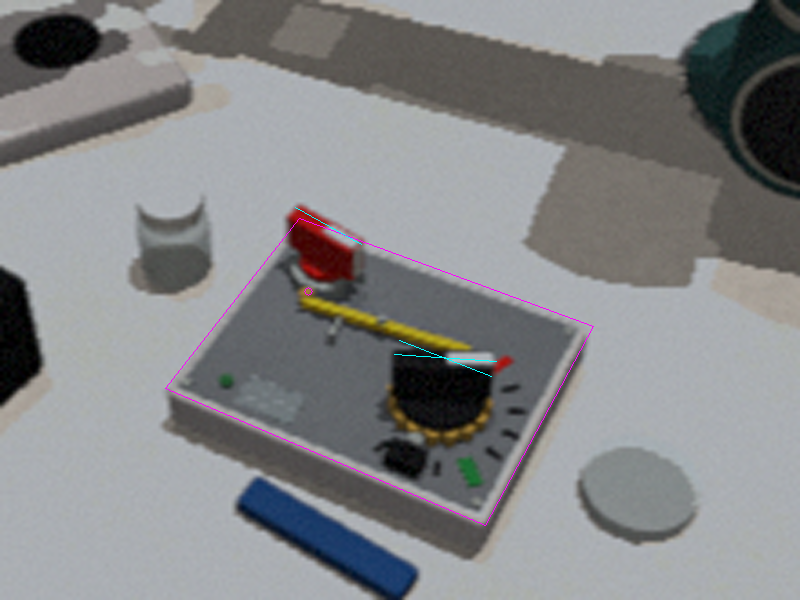

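```bash
python3 - <<'E'
from h import *
a=camera("scene");b=camera("top")
for p in(a,b): print([at(p,d["position"],0).round(3) for d in spot_point("microscope",p)[:1]])
cv2.imwrite("pics/full.png",np.hstack([a["color"],b["color"]])[:,:,::-1])
im=cv2.imread("pics/full.png"); cv2.imwrite("pics/full.png",cv2.resize(im,(800,300)))
E
```

```text
[array([ 0.532, -0.614,  0.   ])]
[]
```

View pics/full.png

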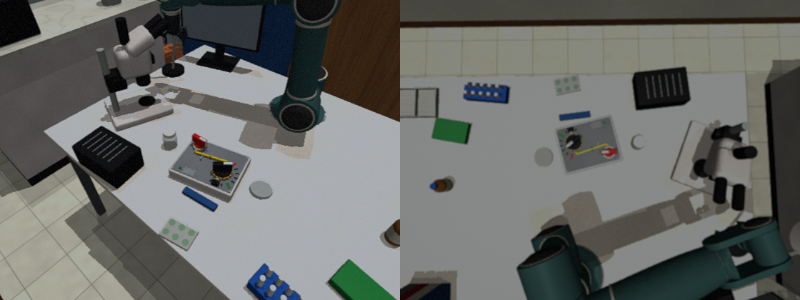

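The microscope is on the right, clear of a path that goes left first and then forward.

step_arm --pt "0 1.93 -2.73 0 0 0 8.54" --pt "0 1.93 -2.73 0 0 0 8.54" --pt "0 1.93 -2.73 0 0 0 8.54" --pt "0 1.93 -2.73 0 0 0 8.54" --pt "0 1.93 -2.73 0 0 0 8.54" --pt "0 1.93 -2.73 0 0 0 8.54" --pt "0 1.93 -2.73 0 0 0 8.54" --pt "0 1.93 -2.73 0 0 0 8.54" --pt "0 1.93 -2.73 0 0 0 8.54" --pt "0 1.93 -2.73 0 0 0 8.54" --squeeze 30

```text
time_s: 3.13
eef_pos: [0.3294, -0.299, 0.2534]
orientation: [0.922, 1.366, -0.922]
ft_force: [1.1, -0.6, -0.6]
width: 0.0855
```

step_arm --pt "0 2.65 -1.14 0 0 0 8.54" --pt "0 2.65 -1.14 0 0 0 8.54" --pt "0 2.65 -1.14 0 0 0 8.54" --pt "0 2.65 -1.14 0 0 0 8.54" --pt "0 2.65 -1.14 0 0 0 8.54" --pt "0 2.65 -1.14 0 0 0 8.54" --pt "0 2.65 -1.14 0 0 0 8.54" --pt "0 2.65 -1.14 0 0 0 8.54" --pt "0 2.65 -1.14 0 0 0 8.54" --pt "0 2.65 -1.14 0 0 0 8.54" --pt "0 2.65 -1.14 0 0 0 8.54" --pt "0 2.65 -1.14 0 0 0 8.54" --pt "0 2.65 -1.14 0 0 0 8.54" --pt "0 2.65 -1.14 0 0 0 8.54"

```text
time_s: 4.3
eef_pos: [0.6146, -0.0123, 0.2533]
orientation: [0.922, 1.367, -0.922]
ft_force: [0.4, 0.7, 0.4]
width: 0.0858
```

step_arm --pt "0 0 0 -6.5 0 0 8.54" --pt "0 0 0 -6.5 0 0 8.54" --pt "0 0 0 -6.5 0 0 8.54" --pt "0 0 0 -6.5 0 0 8.54" --pt "0 0 0 -6.5 0 0 8.54" --pt "0 0 0 -6.5 0 0 8.54" --pt "0 0 0 -6.5 0 0 8.54" --pt "0 0 0 -6.5 0 0 8.54" --pt "0 0 0 -6.5 0 0 8.54" --pt "0 0 0 -6.5 0 0 8.54" --pt "0 0 0 -6.5 0 0 8.54" --pt "0 0 0 -6.5 0 0 8.54" --pt "0 0 0 -6.5 0 0 8.54" --pt "0 0 0 -6.5 0 0 8.54" --pt "0 0 0 -6.5 0 0 8.54" --pt "0 0 0 -6.5 0 0 8.54" --pt "0 0 0 0 0 0 8.54"

```text
time_s: 5.72
eef_pos: [0.6137, -0.0136, 0.2533]
orientation: [-0.496, 1.513, 0.496]
ft_force: [0.3, 0.4, -0.7]
width: 0.0855
```

```bash
cat >> h.py <<'E'
c=np.load("c.npy"); D=con(c,[.05,.075,.085]); L=con(c,[-.035,-.07,.085])
def rep(tgt,zdeg):
    s=state(); M=R.from_rotvec(s["orientation"]).as_matrix()
    print("t",s["time_s"],"tcp",s["eef_pos"].round(4),"zang",np.degrees(np.arctan2(M[1,2],M[0,2])).round(2),"q6",s["q"][5].round(2),"F",s["ft_force"].round(1),"T",s["wrist_torque"].round(2),"w",s["width"].round(4))
    print("shift cm in tool axes",((M.T@(np.asarray(tgt)-s["eef_pos"]))*100).round(2),"wx deg",(np.degrees(np.arctan2(M[1,2],M[0,2]))-zdeg).round(2))
E
python3 - <<'E'
from h import *
t=D.copy();t[2]=.095; rep(t,35.8)
E
```

```text
Traceback (most recent call last):
  File "h.py", line 17, in rep
    print("t",s["time_s"],"tcp",s["eef_pos"].round(4),"zang",np.degrees(np.arctan2(M[1,2],M[0,2])).round(2),"q6",s["q"][5].round(2),"F",s["ft_force"].round(1),"T",s["wrist_torque"].round(2),"w",s["width"].round(4))
                                                                                                                                                                                                  ^^^^^^^^^^^^^^^^
AttributeError: 'float' object has no attribute 'round'
```

```bash
sed -i 's/s\["width"\].round(4)/round(s["width"],4)/' h.py; python3 - <<'E'
from h import *
t=D.copy();t[2]=.095; rep(t,35.8)
E
```

```text
t 5.7167 tcp [ 0.6137 -0.0136  0.2533] zang 36.32 q6 -0.7 F [ 0.3  0.4 -0.7] T [-0.    0.01  0.01] w 0.0855
shift cm in tool axes [15.83 -0.06  0.16] wx deg 0.52
```

step_arm --pt "2 0 0.16 0.5 0 0 8.54" --pt "2 0 0 0 0 0 8.54" --pt "2 0 0 0 0 0 8.54" --pt "2 0 0 0 0 0 8.54" --pt "2 0 0 0 0 0 8.54" --pt "2 0 0 0 0 0 8.54" --pt "2 0 0 0 0 0 8.54" --pt "1.2 0 0 0 0 0 8.54" --pt "0.6 0 0 0 0 0 8.54" --pt "0 0 0 0 0 0 8.54"

```text
time_s: 6.55
eef_pos: [0.6146, -0.0126, 0.0943]
orientation: [-0.483, 1.518, 0.484]
ft_force: [0.5, 0.2, -0.2]
width: 0.0858
```

```bash
python3 - <<'E'
from h import *
t=D.copy();t[2]=.095; rep(t,35.8)
a=camera("scene");b=camera("top")
f=lambda p,x,y,w,h:cv2.resize(p["color"][y:y+h,x:x+w],(400,400),interpolation=cv2.INTER_CUBIC)
cv2.imwrite("pics/g1.png",np.hstack([f(a,260,180,100,100),f(b,190,150,100,100)])[:,:,::-1])
E
```

```text
t 6.55 tcp [ 0.6146 -0.0126  0.0943] zang 35.39 q6 -0.68 F [ 0.5  0.2 -0.2] T [ 0.03  0.03 -0.06] w 0.0858
shift cm in tool axes [-0.07 -0.08  0.02] wx deg -0.41
```

View pics/g1.png

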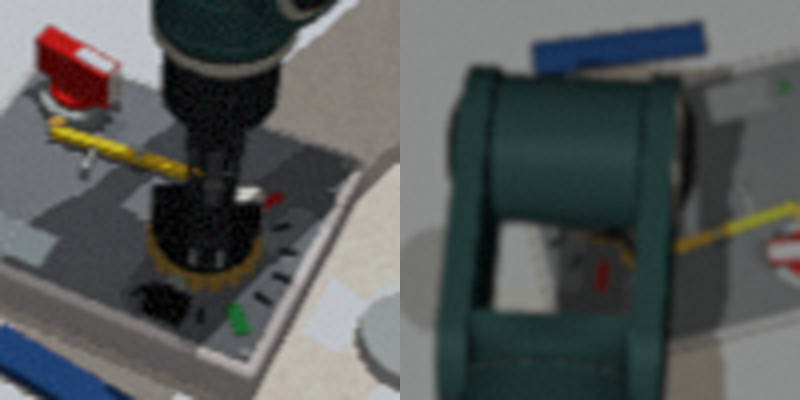

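The fingers straddle the bar, with the front finger at (215,255) and the white pointer at (248,193). Now I close.

step_arm --pt "0 0 0 0 0 0 5" --pt "0 0 0 0 0 0 2.5" --pt "0 0 0 0 0 0 1.5" --pt "0 0 0 0 0 0 1.5" --pt "0 0 0 0 0 0 1.5" --pt "0 0 0 0 0 0 1.5" --pt "0 0 0 0 0 0 1.5" --pt "0 0 0 0 0 0 1.5" --pt "0 0 0 0 0 0 1.5" --pt "0 0 0 0 0 0 1.5" --squeeze 30

```text
time_s: 7.48
eef_pos: [0.6147, -0.0128, 0.0956]
orientation: [-0.485, 1.517, 0.485]
ft_force: [-6.1, -1.3, 4.3]
width: 0.0194
```

```bash
python3 - <<'E'
from h import *
t=D.copy();t[2]=.095; rep(t,35.8)
E
```

```text
t 7.4833 tcp [ 0.6147 -0.0128  0.0956] zang 35.49 q6 -0.68 F [-6.1 -1.3  4.3] T [-0.33  0.74  0.04] w 0.0194
shift cm in tool axes [ 0.06 -0.06  0.03] wx deg -0.31
```

step_arm --pt "-0.1 0 0 0 0 0 1.5" --pt "0 0 0 4 0 0 1.5" --pt "0 0 0 4 0 0 1.5" --pt "0 0 0 4 0 0 1.5" --pt "0 0 0 4 0 0 1.5" --pt "0 0 0 4 0 0 1.5" --pt "0 0 0 4 0 0 1.5" --pt "0 0 0 4 0 0 1.5" --pt "0 0 0 4 0 0 1.5" --pt "0 0 0 4 0 0 1.5" --pt "0 0 0 4 0 0 1.5" --pt "0 0 0 4 0 0 1.5" --pt "0 0 0 4 0 0 1.5" --pt "0 0 0 4 0 0 1.5" --pt "0 0 0 4 0 0 1.5" --pt "0 0 0 4 0 0 1.5" --pt "0 0 0 0 0 0 1.5"

```text
time_s: 8.9
eef_pos: [0.616, -0.0128, 0.0958]
orientation: [0.339, 1.541, -0.339]
ft_force: [14.0, -1.1, -12.3]
width: 0.0197
```

```bash
python3 - <<'E'
from h import *
t=D.copy();t[2]=.095; rep(t,-31.7)
a=camera("scene")
f=lambda p,x,y,w,h:cv2.resize(p["color"][y:y+h,x:x+w],(600,600),interpolation=cv2.INTER_CUBIC)
im=f(a,260,180,100,100)
for k in(4,5):
    t=np.radians(157.5-22.5*k); v=np.array([np.cos(t),np.sin(t)])*.038
    for r in(.5,1): 
        u=(proj(a,con(c,[.05+v[0]*r,.075+v[1]*r,.103]))-[260,180]+.5)*6; cv2.circle(im,tuple(int(x) for x in u),4,(255,0,255) if k==5 else (0,255,255),1)
cv2.imwrite("pics/g2.png",im[:,:,::-1])
E
```

```text
t 8.9 tcp [ 0.616  -0.0128  0.0958] zang -24.78 q6 0.37 F [ 14.   -1.1 -12.3] T [-0.33 -2.36 -0.13] w 0.0197
shift cm in tool axes [ 0.08 -0.06 -0.04] wx deg 6.92
```

View pics/g2.png

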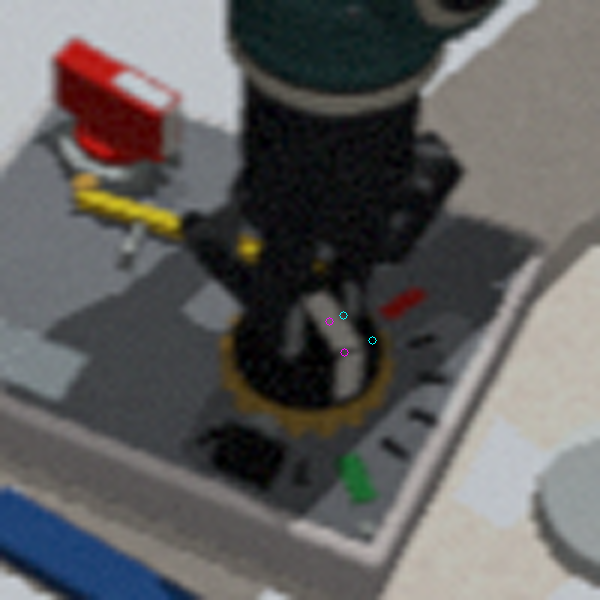

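The white pointer's end is at (352,347), just short of stop 5 (344,352), which agrees with the 60° turned so far. I turn the remaining 7° and let go.

step_arm --pt "0.1 0 0 3.5 0 0 1.5" --pt "0 0 0 3.5 0 0 1.5" --pt "0 0 0 0 0 0 1.5" --pt "0 0 0 0 0 0 1.5" --pt "0 0 0 0 0 0 3" --pt "0 0 0 0 0 0 5" --pt "0 0 0 0 0 0 8.54" --pt "0 0 0 0 0 0 8.54" --pt "0 0 0 0 0 0 8.54" --pt "0 0 0 0 0 0 8.54" --pt "0 0 0 0 0 0 8.54" --pt "0 0 0 0 0 0 8.54"

```text
time_s: 9.95
eef_pos: [0.615, -0.0126, 0.0953]
orientation: [0.431, 1.528, -0.431]
ft_force: [0.1, 0.1, 0.0]
width: 0.0852
```

step_arm --pt "-2 0 0 0 0 0 8.54" --pt "-2 0 0 0 0 0 8.54" --pt "-2 0 0 0 0 0 8.54" --pt "-2 0 0 0 0 0 8.54" --pt "-1 0 0 0 0 0 8.54" --pt "0 0 0 0 0 0 8.54"

```text
time_s: 10.45
eef_pos: [0.6158, -0.0127, 0.1878]
orientation: [0.431, 1.524, -0.43]
ft_force: [-0.1, -0.5, 0.3]
width: 0.0853
```

```bash
python3 - <<'E'
from h import *
t=L.copy()+[.002,0,0];t[2]=.185; rep(t,2.3)
E
```

```text
t 10.45 tcp [ 0.6158 -0.0127  0.1878] zang -31.51 q6 0.49 F [-0.1 -0.5  0.3] T [ 0.01  0.01 -0.01] w 0.0853
shift cm in tool axes [  0.27 -16.24   4.33] wx deg -33.81
```

step_arm --pt "0 -2.03 0.54 0 0 0 8.54" --pt "0 -2.03 0.54 0 0 0 8.54" --pt "0 -2.03 0.54 0 0 0 8.54" --pt "0 -2.03 0.54 0 0 0 8.54" --pt "0 -2.03 0.54 0 0 0 8.54" --pt "0 -2.03 0.54 0 0 0 8.54" --pt "0 -2.03 0.54 0 0 0 8.54" --pt "0 -2.03 0.54 0 0 0 8.54" --pt "0 0 0 -5.6 0 0 8.54" --pt "0 0 0 -5.6 0 0 8.54" --pt "0 0 0 -5.6 0 0 8.54" --pt "0 0 0 -5.6 0 0 8.54" --pt "0 0 0 -5.6 0 0 8.54" --pt "0 0 0 -5.6 0 0 8.54" --pt "0 0 0 0 0 0 8.54"

```text
time_s: 11.7
eef_pos: [0.5666, -0.1736, 0.1837]
orientation: [-0.032, 1.572, 0.033]
ft_force: [-0.3, 0.0, -0.8]
width: 0.0852
```

```bash
python3 - <<'E'
from h import *
t=L.copy()+[.002,0,0];t[2]=.095; rep(t,2.3)
a=camera("scene");b=camera("top")
def f(p,x,y,n):
    k=400/n; im=cv2.resize(p["color"][y:y+n,x:x+n],(400,400),interpolation=cv2.INTER_CUBIC)
    for q in(4,5,6):
        th=np.radians(157.5-22.5*q); v=np.array([np.cos(th),np.sin(th)])*.038
        u=(proj(p,con(c,[.05+v[0],.075+v[1],.103]))-[x,y]+.5)*k; cv2.circle(im,tuple(int(s) for s in u),4,(255,0,255) if q==5 else (0,255,255),1)
    return im
cv2.imwrite("pics/g3.png",np.hstack([f(a,250,160,110),f(b,205,160,100)])[:,:,::-1])
E
```

```text
t 11.7 tcp [ 0.5666 -0.1736  0.1837] zang 2.36 q6 -0.38 F [-0.3  0.  -0.8] T [-0.02  0.09  0.01] w 0.0852
shift cm in tool axes [ 8.87 -0.03  0.14] wx deg 0.06
```

View pics/g3.png

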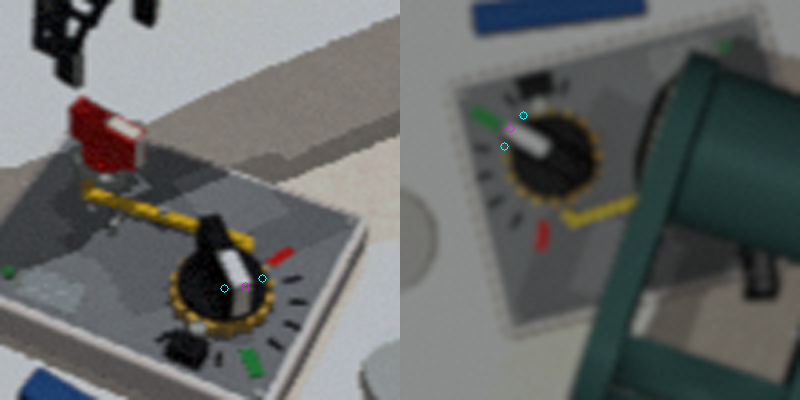

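The pointer stands at the green mark in both views (left (243,285), right (512,130)). Now I lower over the lock knob and grip it.

step_arm --pt "2 0 0.14 0 0 0 8.54" --pt "2 0 0 0 0 0 8.54" --pt "2 0 0 0 0 0 8.54" --pt "1.7 0 0 0 0 0 8.54" --pt "0.9 0 0 0 0 0 8.54" --pt "0 0 0 0 0 0 8.54" --pt "0 0 0 0 0 0 5" --pt "0 0 0 0 0 0 2.5" --pt "0 0 0 0 0 0 1.5" --pt "0 0 0 0 0 0 1.5" --pt "0 0 0 0 0 0 1.5" --pt "0 0 0 0 0 0 1.5" --pt "0 0 0 0 0 0 1.5" --pt "0 0 0 0 0 0 1.5" --pt "0 0 0 0 0 0 1.5"

```text
time_s: 13.05
eef_pos: [0.5677, -0.1737, 0.1]
orientation: [-0.029, 1.572, 0.028]
ft_force: [-11.8, 0.3, 9.0]
width: 0.0198
```

```bash
python3 - <<'E'
from h import *
t=L.copy()+[.002,0,0];t[2]=.095; rep(t,-76.7)
E
```

```text
t 13.05 tcp [ 0.5677 -0.1737  0.1   ] zang 2.08 q6 -0.38 F [-11.8   0.3   9. ] T [ 0.05  1.82 -0.04] w 0.0198
shift cm in tool axes [ 0.5  -0.01  0.02] wx deg 78.78
```

step_arm --pt "0 0 0 4 0 0 1.5" --pt "0 0 0 4 0 0 1.5" --pt "0 0 0 4 0 0 1.5" --pt "0 0 0 4 0 0 1.5" --pt "0 0 0 4 0 0 1.5" --pt "0 0 0 4 0 0 1.5" --pt "0 0 0 4 0 0 1.5" --pt "0 0 0 4 0 0 1.5" --pt "0 0 0 4 0 0 1.5" --pt "0 0 0 4 0 0 1.5" --pt "0 0 0 4 0 0 1.5" --pt "0 0 0 4 0 0 1.5" --pt "0 0 0 4 0 0 1.5" --pt "0 0 0 4 0 0 1.5" --pt "0 0 0 4 0 0 1.5" --pt "0 0 0 4 0 0 1.5" --pt "0 0 0 4 0 0 1.5" --pt "0 0 0 0 0 0 1.5"

```text
time_s: 14.55
eef_pos: [0.5688, -0.1747, 0.1002]
orientation: [0.897, 1.375, -0.899]
ft_force: [0.9, -7.6, 2.7]
width: 0.0196
```

step_arm --pt "0 0 0 2 0 0 1.5" --pt "0 0 0 2 0 0 1.5" --pt "0 0 0 2 0 0 1.5" --pt "0 0 0 0 0 0 1.5"

```text
time_s: 14.88
eef_pos: [0.5688, -0.1748, 0.1002]
orientation: [0.974, 1.338, -0.976]
ft_force: [1.0, -8.3, 2.4]
width: 0.0197
```

```bash
python3 - <<'E'
from h import *
t=L.copy()+[.002,0,0];t[2]=.095; rep(t,-76.7)
E
```

```text
t 14.8833 tcp [ 0.5688 -0.1748  0.1002] zang -72.07 q6 0.92 F [ 1.  -8.3  2.4] T [-1.73 -0.26 -0.13] w 0.0197
shift cm in tool axes [ 0.52 -0.06 -0.12] wx deg 4.63
```

step_arm --pt "0 0 0 1 0 0 1.5" --pt "0 0 0 1 0 0 1.5" --pt "0 0 0 1 0 0 1.5" --pt "0 0 0 1 0 0 1.5" --pt "0 0 0 1 0 0 1.5" --pt "0 0 0 0 0 0 1.5" --pt "0 0 0 0 0 0 1.5"

```text
time_s: 15.47
eef_pos: [0.5688, -0.1748, 0.1002]
orientation: [1.038, 1.305, -1.04]
ft_force: [1.2, -9.9, 2.0]
width: 0.0199
```

```bash
cat > look.py <<'E'
from h import *
import sys
t=L.copy()+[.002,0,0];t[2]=.095; rep(t,-76.7)
a=camera("scene");b=camera("top")
def f(p,x,y,n):
    k=400/n; im=cv2.resize(p["color"][y:y+n,x:x+n],(400,400),interpolation=cv2.INTER_CUBIC)
    for X in([0,-.07,.058],[-.006,-.07,.058],[0,-.07,.103]):
        u=(proj(p,con(c,X))-[x,y]+.5)*k; cv2.circle(im,tuple(int(s) for s in u),3,(255,0,255),1)
    return im
cv2.imwrite(sys.argv[1],np.hstack([f(a,255,170,60),f(b,225,160,90)])[:,:,::-1])
E
python3 look.py pics/g4.png
```

```text
t 15.4667 tcp [ 0.5688 -0.1748  0.1002] zang -76.92 q6 1.0 F [ 1.2 -9.9  2. ] T [-1.86 -0.15  0.2 ] w 0.0199
shift cm in tool axes [ 0.52 -0.07 -0.12] wx deg -0.22
```

View pics/g4.png

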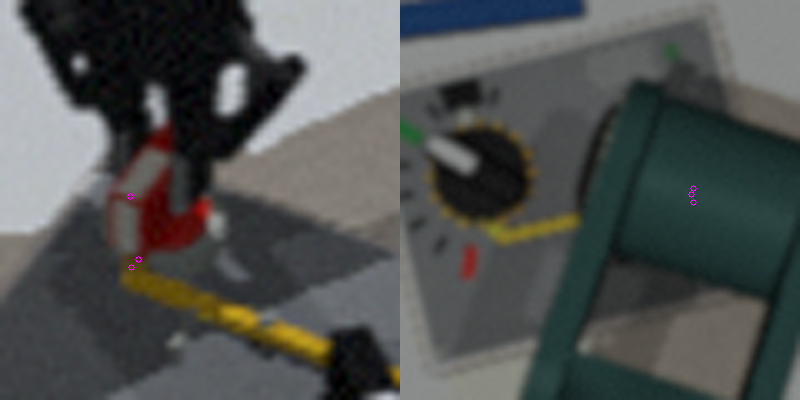

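Resistance has appeared (Tz went from -0.13 to +0.20). I compare the yellow latch in the first pictures with where it is now.

```bash
cat > cmp.py <<'E'
from h import *
rep(L,-76.7)
for n,x0,x1 in(("top",240,262),("scene",274,320)):
    o=[]
    for im in(cv2.imread(f"pics/{n}0.png")[:,:,::-1],camera(n)["color"]):
        i=im.astype(float); m=(np.minimum(i[...,0],i[...,1])-i[...,2])/(i.max(2)+20); m=np.clip(m-.35,0,None); m[:180]=0;m[240:]=0
        rows=np.arange(420)[:,None]
        o.append([round(float((m[:,x]*rows[:,0]).sum()/m[:,x].sum()),1) if m[:,x].sum()>.2 else None for x in range(x0,x1,2)])
    print(n);print(o[0]);print(o[1])
E
python3 cmp.py
```

```text
t 15.5667 tcp [ 0.5688 -0.1748  0.1002] zang -76.92 q6 1.0 F [ 1.9 -8.5  1.5] T [-1.85 -0.14  0.27] w 0.0196
shift cm in tool axes [ 1.52 -0.26 -0.17] wx deg -0.22
top
[None, None, None, 213.5, 214.3, 214.2, 213.5, 212.9, 212.1, 211.6, 210.9]
[None, None, None, 211.1, 212.5, 212.4, 211.9, 211.5, 211.0, 210.5, 210.0]
scene
[212.7, 213.0, 213.8, 214.4, 214.7, 215.2, 216.3, 217.0, 217.4, 218.2, 219.7, 219.7, 220.1, 220.5, 221.5, 221.9, 222.5, 223.0, 223.7, 224.0, 224.5, 224.6, 225.0]
[211.2, 211.7, 212.6, 213.5, 214.1, 214.6, 215.7, 216.5, 217.3, 218.0, 219.7, 220.0, 221.2, 221.0, 222.1, 222.0, None, None, None, None, 226.0, 227.1, None]
```

The latch has turned by about 0.09 rad, so it is in the notch. I let go and lift off.

step_arm --pt "0 0 0 0 0 0 3" --pt "0 0 0 0 0 0 5" --pt "0 0 0 0 0 0 8.54" --pt "0 0 0 0 0 0 8.54" --pt "0 0 0 0 0 0 8.54" --pt "0 0 0 0 0 0 8.54" --pt "0 0 0 0 0 0 8.54" --pt "-2 0 0 0 0 0 8.54" --pt "-2 0 0 0 0 0 8.54" --pt "-2 0 0 0 0 0 8.54" --pt "-2 0 0 0 0 0 8.54" --pt "-2 0 0 0 0 0 8.54" --pt "-2 0 0 0 0 0 8.54" --pt "0 0 0 0 0 0 8.54"

```text
time_s: 16.83
eef_pos: [0.5694, -0.1739, 0.2238]
orientation: [1.04, 1.304, -1.037]
ft_force: [0.8, -0.3, 0.5]
width: 0.0854
```

step_arm --pt "0 -3 0 0 0 0 8.54" --pt "0 -3 0 0 0 0 8.54" --pt "0 -3 0 0 0 0 8.54" --pt "0 -3 0 0 0 0 8.54" --pt "0 -2 0 0 0 0 8.54" --pt "0 0 0 0 0 0 8.54" --pt "0 0 0 0 0 0 8.54"

```text
time_s: 17.42
eef_pos: [0.4316, -0.2056, 0.2195]
orientation: [1.04, 1.307, -1.04]
ft_force: [0.5, 0.1, 0.6]
width: 0.0855
```

```bash
python3 cmp.py; python3 - <<'E'
from h import *
a=camera("scene");b=camera("top")
f=lambda p,x,y,w,h:cv2.resize(p["color"][y:y+h,x:x+w],(400,400),interpolation=cv2.INTER_CUBIC)
cv2.imwrite("pics/e.png",np.hstack([f(a,225,170,130,130),f(b,190,145,130,130)])[:,:,::-1])
E
```

```text
t 17.4167 tcp [ 0.4316 -0.2056  0.2195] zang -76.98 q6 0.85 F [0.5 0.1 0.6] T [-0.01 -0.06  0.07] w 0.0855
shift cm in tool axes [13.46 13.79 -0.08] wx deg -0.28
top
[None, None, None, 213.5, 214.3, 214.2, 213.5, 212.9, 212.1, 211.6, 210.9]
[None, None, None, 211.1, 212.5, 212.3, 211.9, 211.5, 210.9, 210.4, 209.9]
scene
[212.7, 213.0, 213.8, 214.4, 214.7, 215.2, 216.3, 217.0, 217.4, 218.2, 219.7, 219.7, 220.1, 220.5, 221.5, 221.9, 222.5, 223.0, 223.7, 224.0, 224.5, 224.6, 225.0]
[211.1, 211.6, 212.4, 213.3, 213.9, 214.5, 215.7, 216.4, 217.2, 218.0, 219.7, 219.9, 221.3, 221.0, 221.9, 222.2, None, None, None, None, 226.1, 227.1, None]
```

View pics/e.png

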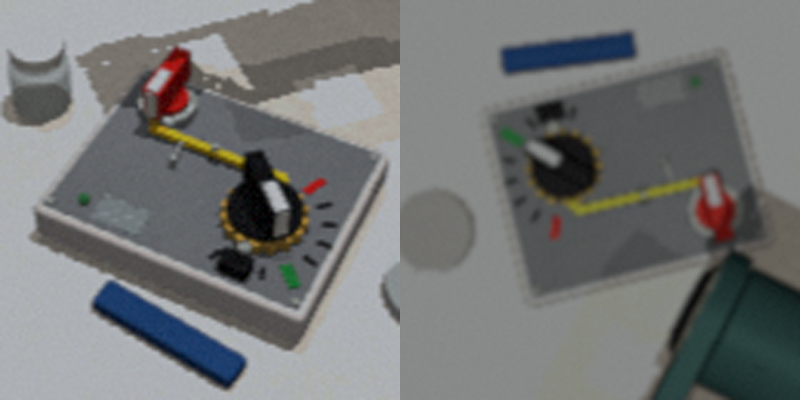

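The final view shows the dial pointer at the green mark, the lock stripe facing the roller, the latch still dropped, and the case, dish and jar in place.

```bash
python3 -c "
from workcell import *
print(close_job())"
```

```text
the job is handed in; nothing more can be done
None
```

I turned the dial from the second click to the green mark (about 67° clockwise), then turned the red lock knob about 79° clockwise until the latch dropped. I let go of both knobs and handed the job in at 17.4 s of the 48 s allowed.

- **Dial:** after I let go, the pointer lined up with stop 5 in both camera views. It was still at the green mark after the latch dropped.
- **Latch:** comparing the first and last pictures, it had turned about 0.09 rad, and it stayed there after I let go. The lock stripe faces the roller.
- **Surroundings:** by eye, the jar, dish and blue case had not moved. The gripper was open and clear, with under 1 N at the wrist.

**Disagreements:** the trained network's estimate of the console origin was about 34 pixels off in the top view. I used a fit to the housing corners and knobs instead, which left errors of up to about 2 to 4 pixels. I moved the lock grasp by 2 mm to suit. No check failed, but the joint angles are read from pictures and arm motion, not measured directly, and the hand-in gave no verdict.

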